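# Re-rack the filler's centring bells

### The job

The bottle filler's four centring bells have dried: move the whole row from the drying rack to the format rail, each bell onto the plug made to fill its bore (smallest bell on the smallest plug, and so on up to the largest). Set each one fully down, upright, with its rim on the plug's flange, let go of it, and do not let any bell fall over.

Things in the scene. Friction and masses are not known exactly. Their poses are not given: they have to be found in the camera images.
- bell_34: Smallest of four white plastic centring bells (loose, under 0.2 kg, round, open below): skirt 34 mm across, bore 26 mm, straight up to 26 mm; shoulder to 30 mm; neck 24 mm across with a thin black ring at its foot, up to 62 mm overall. Grasp the neck from above. Origin: centre of the lower rim, z up through the neck. Starts upright over a peg of the drying rack.
- bell_42: Second smallest of four white plastic centring bells (loose, under 0.2 kg, round, open below): skirt 42 mm across, bore 34 mm, straight up to 29 mm; shoulder to 36 mm; neck 24 mm across with a thin black ring at its foot, up to 68 mm overall. Grasp the neck from above. Origin: centre of the lower rim, z up through the neck. Starts upright over a peg of the drying rack.
- bell_50: Second largest of four white plastic centring bells (loose, under 0.2 kg, round, open below): skirt 50 mm across, bore 42 mm, straight up to 32 mm; shoulder to 42 mm; neck 24 mm across with a thin black ring at its foot, up to 74 mm overall. Grasp the neck from above. Origin: centre of the lower rim, z up through the neck. Starts upright over a peg of the drying rack.
- bell_58: Largest of four white plastic centring bells (loose, under 0.2 kg, round, open below): skirt 58 mm across, bore 50 mm, straight up to 34 mm; shoulder to 48 mm; neck 24 mm across with a thin black ring at its foot, up to 80 mm overall. Grasp the neck from above. Origin: centre of the lower rim, z up through the neck. Starts upright over a peg of the drying rack.
- plug_34: Smallest of four fixed plugs on the format rail, for the 34 mm bell: grey flange 36 mm across, 6 mm thick; on it a black round plug 22 mm across, straight up to 16 mm, its tapered nose narrowing to 8 mm across at 23 mm. Origin: centre of the flange's underside, on the rail's top (20 mm above the table), z up. A seated bell's rim rests on the flange.
- plug_42: Second smallest of four fixed plugs on the format rail, for the 42 mm bell: grey flange 44 mm across, 6 mm thick; on it a black round plug 30 mm across, straight up to 16 mm, its tapered nose narrowing to 14 mm across at 24 mm. Origin: centre of the flange's underside, on the rail's top (20 mm above the table), z up. A seated bell's rim rests on the flange.
- plug_50: Second largest of four fixed plugs on the format rail, for the 50 mm bell: grey flange 52 mm across, 6 mm thick; on it a black round plug 38 mm across, straight up to 16 mm, its tapered nose narrowing to 22 mm across at 24 mm. Origin: centre of the flange's underside, on the rail's top (20 mm above the table), z up. A seated bell's rim rests on the flange.
- plug_58: Largest of four fixed plugs on the format rail, for the 58 mm bell: grey flange 60 mm across, 6 mm thick; on it a black round plug 46 mm across, straight up to 16 mm, its tapered nose narrowing to 30 mm across at 24 mm. Origin: centre of the flange's underside, on the rail's top (20 mm above the table), z up. A seated bell's rim rests on the flange.
- drying_rack: Fixed stainless rack: drip tray 70 x 284 mm, long along its own y, with a slotted deck 15 mm above the table, on which the bells stand; four upright 8 mm pegs, tops 37 mm above the table, at y = -96, -32, 32, 96 mm, one inside each bell. The bells stand there in any order. Origin under its centre at table height, z up.
- format_rail: Fixed slotted aluminium profile 64 x 282 x 20 mm, long along its own y, carrying the four plugs in a row at y = -96, -32, 32, 96 mm in any order. Either rack may be the one nearer the robot. (The table's tall push handle rises beyond its right end.) Origin under its centre at table height, z up.
There are look-alikes about, which are no part of the job. What is shaped like the bell_42 but red or yellow is not meant.

How it is judged:
At the end, for the whole second after the job is handed in: Each bell is released and at rest on the plug of its own size: within 8 mm of the plug's axis, its rim on the flange (6 mm above the plug's origin, give or take 4 mm) and upright within 0.1 rad (horizontal distance between bell_34 and plug_34 below 0.008 m and z of bell_34 in the frame of plug_34 between 0.002 and 0.01 m and angle between each of bell_34, bell_42, bell_50, bell_58's own z axis and vertical below 0.1 rad and linear speed of each of bell_34, bell_42, bell_50, bell_58 below 0.02 m/s and angular speed of each of bell_34, bell_42, bell_50, bell_58 below 0.3 rad/s and horizontal distance between bell_42 and plug_42 below 0.008 m and z of bell_42 in the frame of plug_42 between 0.002 and 0.01 m and horizontal distance between bell_50 and plug_50 below 0.008 m and z of bell_50 in the frame of plug_50 between 0.002 and 0.01 m and horizontal distance between bell_58 and plug_58 below 0.008 m and z of bell_58 in the frame of plug_58 between 0.002 and 0.01 m); the robot touches nothing.
It fails at once if a bell falls over (leans more than 0.8 rad) (angle between any of bell_34, bell_42, bell_50, bell_58's own z axis and vertical above 0.8 rad).
It also fails if it takes over 99 s, if anything falls off the work surface, if the arm or the gripper's body presses on something with over 40 N, if the wrist force passes 120 N, or if a joint passes its speed limit or range.

### The arm

A 6-joint arm with a two-finger parallel gripper is mounted at the origin on a cart in front of the work surface, level with it; the furniture and walls round the work are solid. World frame = base frame: x ahead of the robot, y to its left, z up, the work surface at z = 0. Lengths are in m, angles in rad, forces in N, time in s.
With the tool pointing down it reaches from about 0.25 to 0.725 m from the base axis. Payload 4 kg.
Tool frame: the origin (TCP) lies midway between the tips of the shut fingers; the grasp point (between the pads) lies 19 mm behind it; z points along the fingers, x is the direction in which the jaws open and shut, and the axes are right-handed (so a half turn about z gives the same grasp; the last joint's range is limited). The gripper opens to 85 mm and grips with 20 to 120 N. Pads are 22 mm wide; open, the fingers measure 114 mm over their backs; the gripper's body (76 mm by 85 mm) begins 54 mm behind the grasp point. The pads swing forward as they close: fully open they stand 13 mm farther back than shut.
Start: joints at [1.232, 0.241, 0.005, 1.335, 0, 1.571], TCP at [0.166, 0.472, 0.231] pointing down, gripper open.
Joint ranges: [-2.72, 2.72], [-1.05, 1.87], [-1.09, 1.28], [-1.99, 2.15], [-1.42, 1.44], [-3.14, 3.14]. Speed limits (rad/s): [2.79, 2.79, 3.14, 3.14, 3.14, 3.14].

### API

Orientations are given as a unit quaternion [x, y, z, w].
In Python, from workcell import bot, vision, ticket gives the robot as it stands.
- The arm moves only by the tool play_rows, never from a script. Its argument "deltas" is one flat list of numbers, 5 for each row, row after row: the opening, from 0 (shut) to 1 (fully open), then the shift along the tool's x, y, z in units of 60 mm (1.0 is 60 mm), then the turn about the tool's z in degrees. A call has 1 to 12 rows; each row shifts and turns the pose as measured when the row begins, along the tool's axes as they then stand; what a row does not reach is not made up. A row lasts 1/8 s, in which the tool goes at most 62.5 mm and 10.7 degrees, less where a joint would pass 70% of its speed; a pose out of reach is approached as far as the arm can. A call is refused whole if a number of a shift passes 1 or a number of a turn 10.7, either way. A call with a gripper value outside its range is refused whole. The fingers move at their own pace and stop on an object; the grip force is fixed at half the most. Time passes only in rows, so rows that do not move let the fingers close. It gives the time, the measured TCP pose, the force and the opening at its end, in the units of the state.
- bot.get_obs(): the state, without advancing time (a new reading comes with each control period).
- vision.camera(name): name is "side" or "top" or "wrist"; returns a dict with "color" (384x512x3 uint8, blue, green, red), "intrinsics" (3x3 intrinsics, pixels), "k1" (the pictures are not rectified: a ray, as slopes to the right and down, at radius r is drawn at 1 + k1 r^2 times it, then the intrinsics apply), "rvec" (rotation vector, rad) and "tvec" (3), from world to camera coordinates, as OpenCV has them. Camera axes: x right, y down, z forward; pixel columns grow to the right and rows downward; lengths in m; the calibration is good to about 2 mm. A picture is of the moment at which its call begins. There is no depth.
- ticket.job_done(): hands the job in, once; it reports no verdict.
The state is a dict: "clock": time; "joint_pos": joint angles; "joint_vel": joint speeds; "tau": joint torques, N m; "eef_pos": TCP position; "tool_rot": TCP orientation; "ft_force": force on the tool from outside, world axes, zero at the start; "ft_torque": the same for the moment, N m; "grip_width": finger opening in m.
Only numpy, scipy, OpenCV 4.12 (cv2) and the standard library are available. Lean on these libraries where they do the work, as an engineer would, in place of code of your own. Each camera call takes 0.05 s, during which the arm holds its last target. There are 200 camera calls.

## Working session

There is one attempt and no reset: what is moved stays moved. The work goes in short steps, Python scripts to look and compute and a tool call to move; the robot and the scene stay as the last step left them, time stands still between calls to the robot, and variables do not carry over. Pictures are saved under pics/ and viewed, about 12 in all and at most 16, crops included, and the job is handed in when it is done.

Besides the shell and the picture viewer there is one more tool, called after ">>>" as name(argument=value, ...), one argument or row to a line, values as JSON. play_rows: Moves the arm, as the interface text tells. Its arguments: {"type":"object","properties":{"deltas":{"type":"array"}},"required":["deltas"]}

```bash
mkdir -p pics; ls; cat > h.py <<'E'
import numpy as np, cv2
from workcell import bot, vision, ticket
def ray(c,uv):
    K=c["intrinsics"];K=np.array(K);d=(np.array(uv,float)-K[:2,2])/[K[0,0],K[1,1]]
    rd=np.hypot(*d);r=rd
    for _ in range(30): r=rd/(1+c["k1"]*r*r)
    if rd>0:d=d*r/rd
    R=cv2.Rodrigues(np.array(c["rvec"],float))[0]
    return -R.T@np.array(c["tvec"]).ravel(), R.T@np.array([d[0],d[1],1])
def onz(c,uv,z):
    o,d=ray(c,uv);return o+d*(z-o[2])/d[2]
def two(c1,p1,c2,p2):
    o1,d1=ray(c1,p1);o2,d2=ray(c2,p2)
    s=np.linalg.lstsq(np.c_[d1,-d2],o2-o1,rcond=None)[0]
    a=o1+d1*s[0];b=o2+d2*s[1];return (a+b)/2,np.linalg.norm(a-b)
def proj(c,P):
    R=cv2.Rodrigues(np.array(c["rvec"],float))[0];q=R@np.array(P)+np.array(c["tvec"]).ravel()
    s=q[:2]/q[2];s=s*(1+c["k1"]*(s@s));K=np.array(c["intrinsics"]);return s*[K[0,0],K[1,1]]+K[:2,2]
E
python3 - <<'E'
from h import *
import pickle
np.set_printoptions(precision=3,suppress=True)
print(bot.get_obs())
D={}
for n in("top","side","wrist"):
    c=vision.camera(n);D[n]=c;cv2.imwrite(f"pics/{n}0.png",cv2.resize(c["color"],None,fx=1.5,fy=1.5) )
    o,d=ray(c,(256,192));print(n,o,d,c["k1"],np.array(c["intrinsics"])[0,0])
pickle.dump(D,open("d0.pkl","wb"))
E
```

```text
pics
{'clock': 0.0, 'joint_pos': array([ 1.232,  0.241,  0.004,  1.335, -0.   ,  1.571]), 'joint_vel': array([-0.   , -0.001,  0.002,  0.001, -0.001,  0.001]), 'tau': array([  0.001, -37.231,  25.241,   0.017,   0.   ,  -0.   ]), 'eef_pos': array([0.166, 0.471, 0.23 ]), 'tool_rot': array([ 0.816,  0.578, -0.001,  0.001]), 'ft_force': array([ 1.294, -0.367,  0.367]), 'ft_torque': array([-0.051,  0.015, -0.004]), 'grip_width': 0.08549641908941422}
top [ 0.443 -0.089  0.866] [ 0.213  0.015 -0.977] -0.022535690549478377 462.9552617822173
side [ 0.554 -0.744  0.614] [ 0.035  0.748 -0.663] -0.009411060433908302 419.886799856773
wrist [0.089 0.499 0.373] [ 0.292 -0.098 -0.951] -0.06977368408527411 299.4485997119328
```

View pics/top0.png

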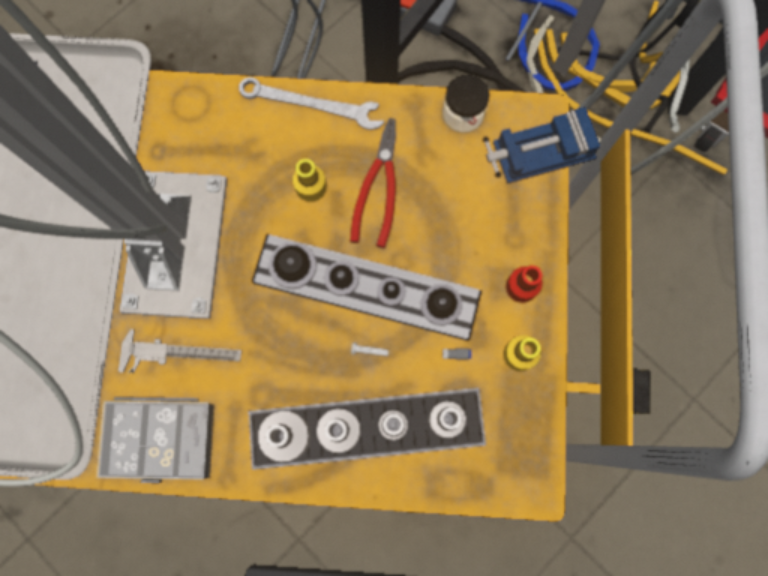

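View pics/side0.png

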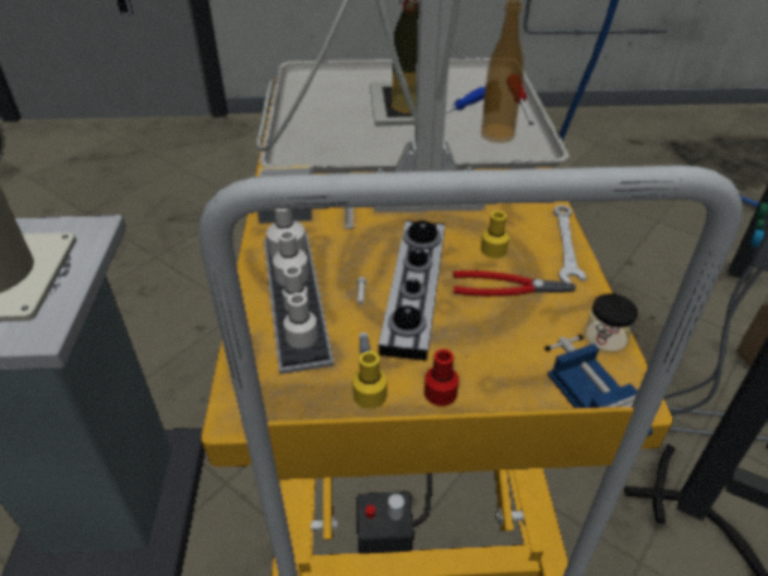

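Top view: robot side is at the bottom, right is −y. White bells on the nearer rack at top-view pixels (282,436) largest, (338,430), (393,424), (448,419). Plugs at (291,264), (342,278), (391,291), (442,303). Look-alikes are yellow at (309,178) and (523,352) and red at (525,283), none of them white or on the rack. The push handle is at the far right. Close crops next, to check the choice.

```bash
python3 - <<'E'
from h import *
import pickle
np.set_printoptions(precision=4,suppress=True)
D=pickle.load(open("d0.pkl","rb"))
t=D["top"];s=D["side"]
a=cv2.resize(t["color"][150:315,160:330],None,fx=3.5,fy=3.5,interpolation=cv2.INTER_CUBIC)
b=cv2.resize(s["color"][135:250,165:300],None,fx=5,fy=5,interpolation=cv2.INTER_CUBIC)
cv2.imwrite("pics/ct.png",a);cv2.imwrite("pics/cs.png",b)
# guessed pixel -> world
for n,u in dict(b58=(282,436),b50=(338,430),b34=(393,424),b42=(448,419)).items(): print(n,onz(t,np.array(u)/1.5,0.085))
for n,u in dict(p0=(291,264),p1=(342,278),p2=(391,291),p3=(442,303)).items(): print(n,onz(t,np.array(u)/1.5,0.04))
E
```

```text
b58 [0.4391 0.0245 0.085 ]
b50 [ 0.4496 -0.0366  0.085 ]
b34 [ 0.4601 -0.0967  0.085 ]
b42 [ 0.4695 -0.1571  0.085 ]
p0 [0.6453 0.0398 0.04  ]
p1 [ 0.6318 -0.024   0.04  ]
p2 [ 0.6195 -0.0848  0.04  ]
p3 [ 0.6087 -0.1474  0.04  ]
```

View pics/ct.png

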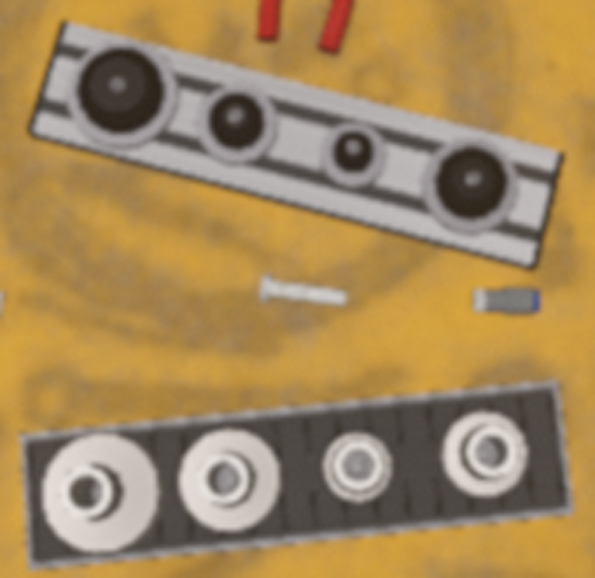

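View pics/cs.png

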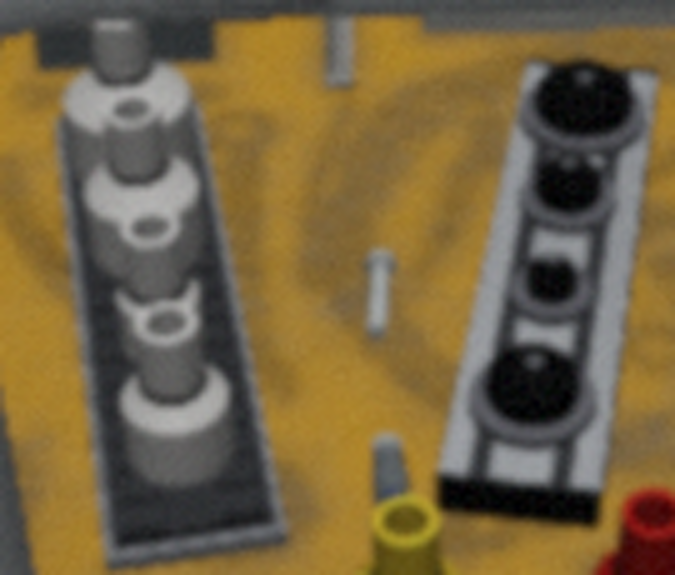

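Crops confirm bell order left→right is 58, 50, 34, 42 and plug order 58, 42, 34, 50. Now measuring them in both views.

```bash
python3 - <<'E'
from h import *
import pickle
np.set_printoptions(precision=4,suppress=True)
D=pickle.load(open("d0.pkl","rb"))
t=D["top"];s=D["side"]
T=lambda p:np.array(p)/3.5+[160,150]-.35
S=lambda p:np.array(p)/5+[165,135]-.4
print("bells")
B={}
for n,a,b in(("58",(89,491),(118,25)),("50",(225,480),(132,108)),("34",(358,465),(150,228)),("42",(490,453),(166,322))):
    X,e=two(t,T(a),s,S(b));h=dict(zip(("34","42","50","58"),(.077,.083,.089,.095)))[n]
    B[n]=onz(t,T(a),h);print(n,X,e,"top@h",B[n],"side@h",onz(s,S(b),h))
print("plugs")
def blob(c,roi,p,thr):
    g=c["color"].max(2);g=cv2.resize(g,None,fx=4,fy=4,interpolation=cv2.INTER_CUBIC)
    m=(g<thr).astype(np.uint8);m=cv2.morphologyEx(m,cv2.MORPH_OPEN,cv2.getStructuringElement(2,(17,17)))
    cs,_=cv2.findContours(m,0,2)
    q=(np.array(p)+.5)*4-.5
    k=min((k for k in cs if len(k)>5),key=lambda k:-cv2.pointPolygonTest(k,tuple(map(float,q)),True))
    e=cv2.fitEllipse(cv2.convexHull(k));return (np.array(e[0])+.5)/4-.5,np.array(e[1])/4
for n,a,b in(("58",(120,90),(585,100)),("42",(236,122),(568,187)),("34",(352,153),(552,280)),("50",(470,184),(532,385))):
    ca,ea=blob(t,0,T(a),75);cb,eb=blob(s,0,S(b),60)
    X,e=two(t,ca,s,cb)
    print(n,ca,ea,cb,eb,X,e,"top@31",onz(t,ca,.031),"side@31",onz(s,cb,.031))
E
```

```text
bells
58 [0.4402 0.0288 0.0893] 0.0004697686052124914 top@h [0.44   0.0279 0.095 ] side@h [0.4416 0.0205 0.095 ]
50 [ 0.4502 -0.0345  0.0905] 0.0019187599405478704 top@h [ 0.4492 -0.0346  0.089 ] side@h [ 0.4508 -0.0323  0.089 ]
34 [ 0.4609 -0.0966  0.0769] 0.0007620241742630918 top@h [ 0.4605 -0.0967  0.077 ] side@h [ 0.4613 -0.0967  0.077 ]
42 [ 0.4709 -0.1588  0.0825] 0.0016945868933637156 top@h [ 0.4701 -0.1589  0.083 ] side@h [ 0.4718 -0.1592  0.083 ]
plugs
58 [194.0858 175.4367] [23.2118 23.4742] [281.3588 154.5727] [15.2771 20.0579] [0.6489 0.041  0.032 ] 0.0010594043921211104 top@31 [0.6486 0.0411 0.031 ] side@31 [0.6496 0.0426 0.031 ]
42 [227.4165 184.9968] [12.9979 14.4878] [277.9087 171.3547] [11.8878 14.3773] [ 0.6349 -0.0223  0.033 ] 0.0018270826102299285 top@31 [ 0.6344 -0.0222  0.031 ] side@31 [ 0.6361 -0.0195  0.031 ]
34 [260.5328 195.7161] [4.9772 7.9636] [274.6937 190.7399] [ 9.1856 10.7084] [ 0.621  -0.0845  0.0306] 0.005414118273682554 top@31 [ 0.6182 -0.0847  0.031 ] side@31 [ 0.6237 -0.084   0.031 ]
50 [294.1766 201.8623] [19.1739 19.4445] [271.0872 211.3435] [16.9326 19.6059] [ 0.6109 -0.147   0.0323] 0.0009096045548106403 top@31 [ 0.6107 -0.1471  0.031 ] side@31 [ 0.6115 -0.1455  0.031 ]
```

```bash
cat >> h.py <<'E'
from scipy.spatial.transform import Rotation as Ro
np.set_printoptions(precision=4,suppress=True)
def pose():
    o=bot.get_obs();R=Ro.from_quat(o["tool_rot"]).as_matrix();return np.array(o["eef_pos"]),np.degrees(np.arctan2(R[1,0],R[0,0])),o
def plan(p,yaw,P,Y,n,g):
    "n equal rows: world straight line, yaw p->P; prints rows in tool axes, units of 60 mm"
    P=np.array(P);d=(P-p)/n/.06;dy=(Y-yaw)/n
    for i in range(n):
        a=np.radians(yaw+dy*i);print(g,round(d[0]*np.cos(a)+d[1]*np.sin(a),2),round(d[0]*np.sin(a)-d[1]*np.cos(a),2),round(-d[2],2),round(-dy,1),sep=",",end=", ")
    print()
E
python3 - <<'E'
from h import *
p,y,o=pose();print(p,y);plan(p,y,[.42,-.06,.23],9.4,12,1)
E
```

```text
[0.166  0.4711 0.2306] 70.58610258849058
1,-0.58,0.58,0.0,5.1, 1,-0.52,0.63,0.0,5.1, 1,-0.47,0.67,0.0,5.1, 1,-0.41,0.71,0.0,5.1, 1,-0.34,0.74,0.0,5.1, 1,-0.27,0.77,0.0,5.1, 1,-0.2,0.79,0.0,5.1, 1,-0.13,0.81,0.0,5.1, 1,-0.06,0.82,0.0,5.1, 1,0.01,0.82,0.0,5.1, 1,0.08,0.81,0.0,5.1, 1,0.16,0.8,0.0,5.1,
```

>>> play_rows(
  deltas=[1,-0.58,0.58,0,5.1,1,-0.52,0.63,0,5.1,1,-0.47,0.67,0,5.1,1,-0.41,0.71,0,5.1,1,-0.34,0.74,0,5.1,1,-0.27,0.77,0,5.1,1,-0.2,0.79,0,5.1,1,-0.13,0.81,0,5.1,1,-0.06,0.82,0,5.1,1,0.01,0.82,0,5.1,1,0.08,0.81,0,5.1,1,0.16,0.8,0,5.1],
)

```text
clock: 1.65
eef_pos: [0.4181, -0.0776, 0.2296]
tool_rot: [0.998, 0.068, 0.0, 0.001]
ft_force: [0.4, 0.4, -0.4]
grip_width: 0.0853
```

```bash
python3 - <<'E'
from h import *
import pickle
p,y,o=pose();print(p,y,o["clock"],o["ft_force"],o["joint_pos"])
c=vision.camera("wrist");pickle.dump(c,open("w1.pkl","wb"));im=c["color"].copy();print(ray(c,(256,192)))
for P in([.44,.0279,.095],[.4498,-.0346,.089],[.4607,-.0967,.077],[.4706,-.1589,.083]): 
    u=proj(c,P);print(u)
cv2.imwrite("pics/w1.png",cv2.resize(im,None,fx=1.5,fy=1.5))
E
```

```text
[ 0.4181 -0.0776  0.2296] 7.811578880265224 1.65 [ 0.4106  0.3871 -0.4416] [-0.1818  0.0923 -0.1795  1.2975 -0.0023  1.2527]
(array([0.407 , 0.0039, 0.3721]), array([ 0.0497, -0.3066, -0.9506]))
[295.1171  71.7885]
[292.9884 143.25  ]
[291.3696 201.5735]
[290.8358 257.2047]
```

View pics/w1.png

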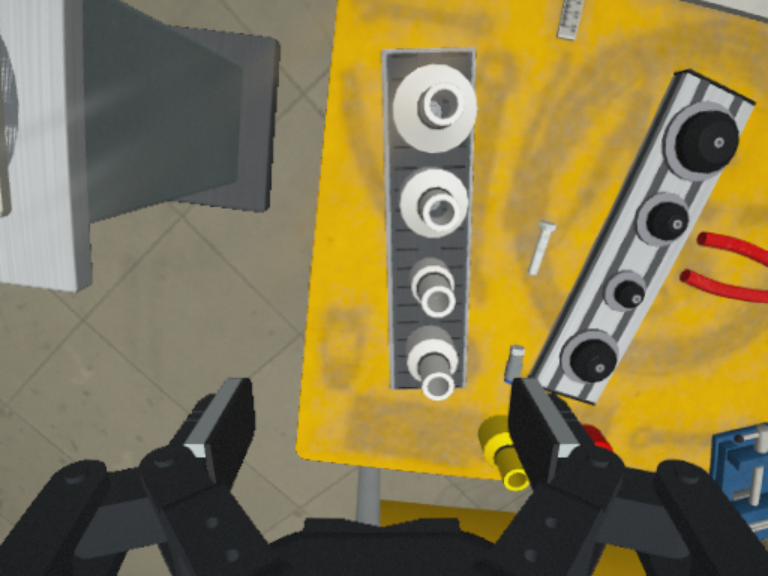

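Wrist view: neck mouths at (445,104), (439,210), (438,299), (437,386); flanges at (701,140), (663,218), (625,292), (589,358). This agrees with the top and side identification. Now comparing positions.

```bash
python3 - <<'E'
from h import *
import pickle
c=pickle.load(open("w1.pkl","rb"));D=pickle.load(open("d0.pkl","rb"));t=D["top"]
W=lambda p:(np.array(p)+.5)/1.5-.5
T=lambda p:np.array(p)/3.5+[160,150]-.35
for n,w,a,h in(("58",(444,104),(89,491),.095),("50",(440,210),(225,480),.089),("34",(437.5,299),(358,465),.077),("42",(437,386),(490,453),.083)):
    print(n,onz(c,W(w),h),two(c,W(w),t,T(a)))
g=cv2.resize(c["color"].max(2),None,fx=4,fy=4,interpolation=2)
m=cv2.morphologyEx((g<75).astype(np.uint8),cv2.MORPH_OPEN,cv2.getStructuringElement(2,(17,17)))
cs,_=cv2.findContours(m,0,2)
for n,w in(("58",(701,140)),("42",(663,218)),("34",(625,292)),("50",(589,358))):
    q=(W(w)+.5)*4-.5;k=max(cs,key=lambda k:cv2.pointPolygonTest(k,tuple(map(float,q)),True))
    e=cv2.fitEllipse(cv2.convexHull(k));u=(np.array(e[0])+.5)/4-.5
    print("p"+n,"flange",onz(c,W(w),.026),"blob",u*1.5,np.array(e[1])/4,onz(c,u,.032))
E
```

```text
58 [0.4402 0.0301 0.095 ] (array([0.4404, 0.0296, 0.0899]), np.float64(0.0021302813316895508))
50 [ 0.4494 -0.0314  0.089 ] (array([ 0.4501, -0.0333,  0.0786]), np.float64(0.002006191074950115))
34 [ 0.4604 -0.094   0.077 ] (array([ 0.4611, -0.0965,  0.0702]), np.float64(0.0010196976833308719))
42 [ 0.471  -0.1588  0.083 ] (array([ 0.4705, -0.1587,  0.0834]), np.float64(0.0008715170367485658))
p58 flange [0.6482 0.0431 0.026 ] blob [706.1838 141.1535] [39.5145 45.0739] [0.6487 0.0422 0.032 ]
p42 flange [ 0.6364 -0.0194  0.026 ] blob [666.5757 220.3233] [25.2293 28.0557] [ 0.6362 -0.0205  0.032 ]
p34 flange [ 0.6239 -0.0837  0.026 ] blob [628.326  293.5746] [17.7624 19.7234] [ 0.6236 -0.0833  0.032 ]
p50 flange [ 0.6107 -0.1467  0.026 ] blob [592.4111 360.1023] [28.4958 30.4903] [ 0.6111 -0.1459  0.032 ]
```

```bash
python3 - <<'E'
from h import *
p,y,o=pose()
plan(p,y,[.4402,.029,.15],9.4,4,1)
E
```

```text
1,0.14,-0.45,0.33,-0.5, 1,0.14,-0.45,0.33,-0.5, 1,0.15,-0.45,0.33,-0.5, 1,0.15,-0.45,0.33,-0.5,
```

>>> play_rows(
  deltas=[1,0.14,-0.45,0.33,-0.5,1,0.14,-0.45,0.33,-0.5,1,0.15,-0.45,0.33,-0.5,1,0.15,-0.45,0.33,-0.5,1,0,0,0,0,1,0,0,0,0],
)

```text
clock: 2.45
eef_pos: [0.4409, 0.0287, 0.1464]
tool_rot: [0.997, 0.079, 0.0, 0.004]
ft_force: [-0.2, -0.8, -0.5]
grip_width: 0.0854
```

```bash
python3 - <<'E'
from h import *
p,y,o=pose();print(p,y,o["clock"])
plan(p,y,[.4402,.029,.066],9.4,3,1)
E
```

```text
[0.4409 0.0287 0.1464] 9.101028599670222 2.45
1,-0.0,-0.0,0.45,-0.1, 1,-0.0,-0.0,0.45,-0.1, 1,-0.0,-0.0,0.45,-0.1,
```

>>> play_rows(
  deltas=[1,0,0,0.45,0,1,0,0,0.45,0,1,0,0,0.45,0,1,0,0,0,0,0,0,0,0,0,0,0,0,0,0,0,0,0,0,0,0,0,0,0,0,0,0,0,0,0],
)

```text
clock: 3.58
eef_pos: [0.4469, 0.0243, 0.0715]
tool_rot: [0.997, 0.076, 0.008, 0.005]
ft_force: [-0.2, 0.1, -2.1]
grip_width: 0.022
```

```bash
python3 - <<'E'
from h import *
p,y,o=pose();print(p,y,o["joint_pos"],o["ft_force"],o["ft_torque"],o["grip_width"])
w=vision.camera("wrist")["color"];s=vision.camera("side")["color"];
a=cv2.resize(w,(400,300));b=cv2.resize(s[90:240,140:340],(400,300))
cv2.imwrite("pics/g1.png",np.hstack([a,b]))
E
```

```text
[0.4469 0.0243 0.0715] 8.739795065571311 [ 0.0612  0.2702 -0.4093  0.8756 -0.0102  1.4795] [-0.2136  0.1381 -2.1474] [-0.0188 -0.0252  0.0329] 0.022024234119963102
```

View pics/g1.png

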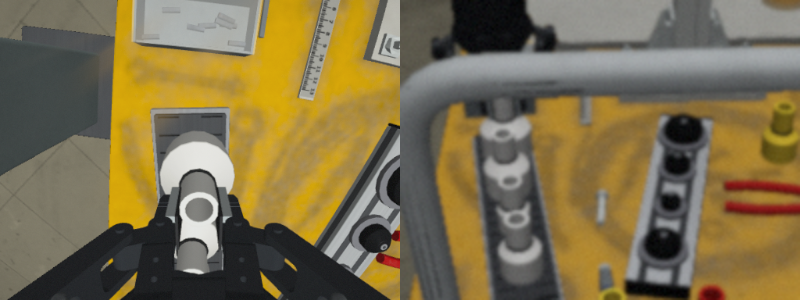

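Bell 58's neck is between the pads (wrist panel mouth at (200,210)). TCP has drifted a few mm, so I'll lift and watch how the rows behave.

>>> play_rows(
  deltas=[0,0,0,-0.3,0,0,0,0,-0.4,0,0,0,0,-0.4,0,0,0,0,-0.4,0],
)

```text
clock: 4.18
eef_pos: [0.4425, 0.0252, 0.1606]
tool_rot: [0.997, 0.076, 0.003, 0.005]
ft_force: [-0.1, -0.5, -2.0]
grip_width: 0.0226
```

```bash
python3 - <<'E'
from h import *
for i in range(2):
    p,y,o=pose();R=Ro.from_quat(o["tool_rot"]).as_matrix();print(p,y,R[:,2],o["ft_force"],o["grip_width"],o["clock"])
    w=vision.camera("wrist")
p,y,o=pose();print(p,y)
s=vision.camera("side");t=vision.camera("top");import pickle;pickle.dump((w,s,t,p,y),open("l1.pkl","wb"))
a=cv2.resize(w["color"],(512,384))[84:];b=cv2.resize(t["color"][200:350,120:260],(280,300))
cv2.imwrite("pics/l1.png",np.hstack([a,b]))
E
```

```text
[0.4425 0.0252 0.1606] 8.765241110369125 [ 0.0075 -0.0098 -0.9999] [-0.1017 -0.494  -2.0186] 0.02263357760494351 4.175
[0.4445 0.0253 0.1638] 8.764263982583557 [ 0.0131 -0.0095 -0.9999] [1.7371 0.357  0.661 ] 0.0225278565498981 4.225
[0.4447 0.0253 0.1624] 8.766206474369307
```

View pics/l1.png

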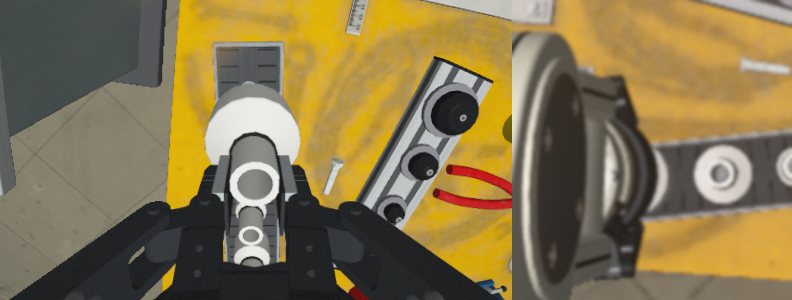

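```bash
cat >> h.py <<'E'
def mouth(c,uv,dz):
    "neck mouth seen by wrist camera, dz above TCP -> offset of bell axis from TCP (world, and tool x,y mm)"
    p,y,o=pose();X=onz(c,uv,p[2]+dz);d=X-p;a=np.radians(y)
    print("mouth",X,"tool x,y mm",1e3*(d[0]*np.cos(a)+d[1]*np.sin(a)),1e3*(d[0]*np.sin(a)-d[1]*np.cos(a)));return d
E
python3 - <<'E'
from h import *
c=vision.camera("wrist");cv2.imwrite("pics/l2.png",cv2.resize(c["color"][220:330,190:320],None,fx=4,fy=4,interpolation=2))
p,y,o=pose();print(p,y,o["clock"]);mouth(c,(254,269),.0235)
E
```

```text
[0.4423 0.0251 0.1592] 8.758640180852849 4.425
mouth [0.442  0.031  0.1827] tool x,y mm 0.6817919037397886 -5.897248648556926
```

```bash
cat >> h.py <<'E'
def tgt(P,Y,z,oy):
    "TCP target so that bell axis (oy mm along tool y from TCP) is at P"
    a=np.radians(Y);return np.array([P[0]-oy/1e3*np.sin(a),P[1]+oy/1e3*np.cos(a),z])
PL={58:(.649,.0418),42:(.6362,-.021),34:(.6237,-.084),50:(.611,-.1467)}
BE={58:(.4402,.029),50:(.4497,-.0335),34:(.4607,-.096),42:(.4706,-.1588)}
RY,PY=9.4,-11.4
E
python3 - <<'E'
from h import *
p,y,o=pose();T=tgt(PL[58],PY,.155,-5.2);print(T);plan(p,y,T,PY,6,0)
E
```

```text
[0.648  0.0367 0.155 ]
0,0.57,0.06,0.01,3.4, 0,0.57,0.02,0.01,3.4, 0,0.57,-0.01,0.01,3.4, 0,0.57,-0.05,0.01,3.4, 0,0.57,-0.08,0.01,3.4, 0,0.56,-0.11,0.01,3.4,
```

>>> play_rows(
  deltas=[0,0.57,0.06,0,3.4,0,0.57,0.02,0,3.4,0,0.57,-0.01,0,3.4,0,0.57,-0.05,0,3.4,0,0.57,-0.08,0,3.4,0,0.56,-0.11,0,3.4,0,0,0,0,0,0,0,0,0,0],
)

```text
clock: 5.42
eef_pos: [0.6445, 0.035, 0.1413]
tool_rot: [0.994, -0.107, -0.01, 0.007]
ft_force: [0.1, -0.9, -2.2]
grip_width: 0.0221
```

```bash
python3 - <<'E'
from h import *
p,y,o=pose();R=Ro.from_quat(o["tool_rot"]).as_matrix();print(p,y,R[:,2],o["clock"]);T=tgt(PL[58],PY,.118,-5.2);plan(p,y,T,PY,2,0)
E
```

```text
[0.6445 0.035  0.1413] -12.282653842855035 [-0.021  -0.0115 -0.9997] 5.425
0,0.03,-0.02,0.19,-0.4, 0,0.03,-0.02,0.19,-0.4,
```

>>> play_rows(
  deltas=[0,0.03,-0.02,0.19,-0.4,0,0.03,-0.02,0.19,-0.4,0,0,0,0,0,0,0,0,0,0],
)

```text
clock: 5.92
eef_pos: [0.6452, 0.0364, 0.116]
tool_rot: [0.995, -0.099, -0.012, 0.007]
ft_force: [-0.2, 0.0, -1.6]
grip_width: 0.0222
```

```bash
python3 - <<'E'
from h import *
c=vision.camera("wrist");s=vision.camera("side");t=vision.camera("top")
p,y,o=pose();R=Ro.from_quat(o["tool_rot"]).as_matrix();print(p,y,R[:,2],o["clock"])
a=cv2.resize(c["color"],(400,300));b=cv2.resize(s["color"][90:240,140:340],(400,300))
cv2.imwrite("pics/h1.png",np.hstack([a,b]))
E
```

```text
[0.6455 0.0363 0.1163] -11.39254917292025 [-0.0239 -0.0118 -0.9996] 6.075
```

View pics/h1.png

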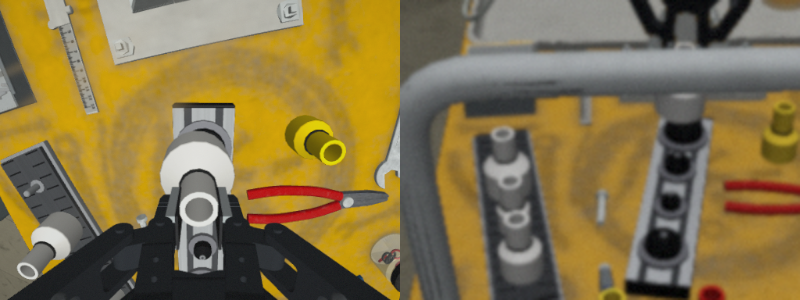

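```bash
python3 - <<'E'
from h import *
p,y,o=pose();T=tgt(PL[58],PY,.096,-5.2)+[.0028,.0002,0];plan(p,y,T,PY,3,0)
E
```

```text
0,0.03,-0.01,0.11,0.0, 0,0.03,-0.01,0.11,0.0, 0,0.03,-0.01,0.11,0.0,
```

>>> play_rows(
  deltas=[0,0.1,-0.02,0,0,0,0,0,0.1,0,0,0,0,0.1,0,0,0,0,0.1,0],
)

```text
clock: 6.58
eef_pos: [0.6527, 0.0361, 0.0984]
tool_rot: [0.995, -0.099, -0.01, 0.007]
ft_force: [0.4, 0.2, -1.6]
grip_width: 0.0223
```

```bash
python3 - <<'E'
from h import *
p,y,o=pose();R=Ro.from_quat(o["tool_rot"]).as_matrix();print(p,y,R[:,2],o["ft_force"],o["clock"])
s=vision.camera("side");t=vision.camera("top")
g=s["color"][95:180,220:330];cv2.imwrite("pics/s2.png",cv2.resize(g,None,fx=6,fy=6,interpolation=2))
for z in(.026,.036,.044): print(z,(proj(s,[*PL[58],z])-[220,95]+.5)*6)
E
```

```text
[0.6527 0.0361 0.0984] -11.397535693215232 [-0.021  -0.0115 -0.9997] [ 0.3667  0.1974 -1.6496] 6.575
0.026 [369.2885 371.9652]
0.036 [370.2682 351.2377]
0.044 [371.0611 334.4573]
```

View pics/s2.png

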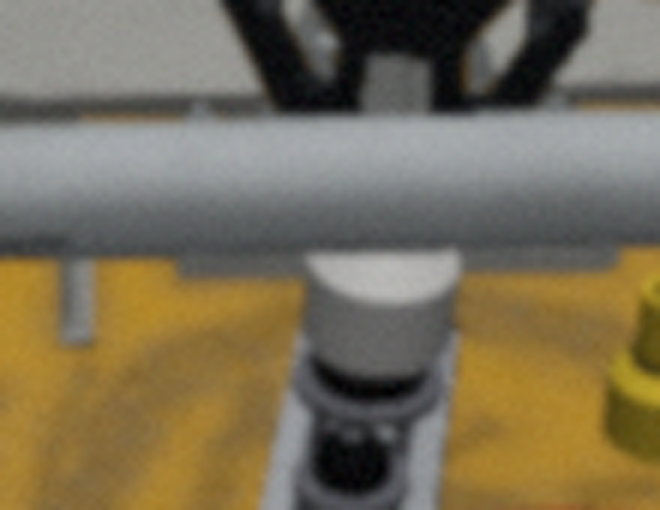

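Bell 58 reads about 3 mm too far in +x (skirt centre ≈379 vs flange ≈370 in the crop). Correcting and continuing down.

>>> play_rows(
  deltas=[0,-0.05,0,0.05,0,0,0,0,0.08,0,0,0,0,0.08,0],
)

```text
clock: 7.05
eef_pos: [0.649, 0.0366, 0.085]
tool_rot: [0.995, -0.099, -0.01, 0.007]
ft_force: [0.4, 0.0, -1.6]
grip_width: 0.0223
```

>>> play_rows(
  deltas=[0,0,0,0.05,0,0,0,0,0.04,0],
)

```text
clock: 7.3
eef_pos: [0.6491, 0.0366, 0.0822]
tool_rot: [0.995, -0.099, -0.009, 0.007]
ft_force: [-6.2, -0.3, 16.2]
grip_width: 0.0222
```

Contact at the predicted height. Releasing and rising.

>>> play_rows(
  deltas=[1,0,0,0,0,1,0,0,0,0,1,0,0,0,0,1,0,0,0,0,1,0,0,-0.4,0,1,0,0,-0.5,0,1,0,0,-0.5,0,1,0,0,0,0],
)

```text
clock: 8.3
eef_pos: [0.6505, 0.0376, 0.1671]
tool_rot: [0.995, -0.099, -0.01, 0.007]
ft_force: [1.1, 0.7, 0.6]
grip_width: 0.0852
```

```bash
python3 - <<'E'
from h import *
p,y,o=pose();R=Ro.from_quat(o["tool_rot"]).as_matrix();print(p,y,R[:,2],o["ft_force"],o["clock"])
t=vision.camera("side");c=vision.camera("wrist")
a=cv2.resize(t["color"][90:240,140:340],(400,300));b=cv2.resize(c["color"],(400,300))
cv2.imwrite("pics/r1.png",np.hstack([b,a]))
plan(p,y,[*BE[50],.15],RY,6,1)
E
```

```text
[0.6505 0.0376 0.1671] -11.391526409377065 [-0.0216 -0.0112 -0.9997] [1.1227 0.7453 0.5722] 8.3
1,-0.51,0.3,0.05,-3.5, 1,-0.53,0.27,0.05,-3.5, 1,-0.54,0.24,0.05,-3.5, 1,-0.55,0.21,0.05,-3.5, 1,-0.57,0.17,0.05,-3.5, 1,-0.58,0.14,0.05,-3.5,
```

View pics/r1.png

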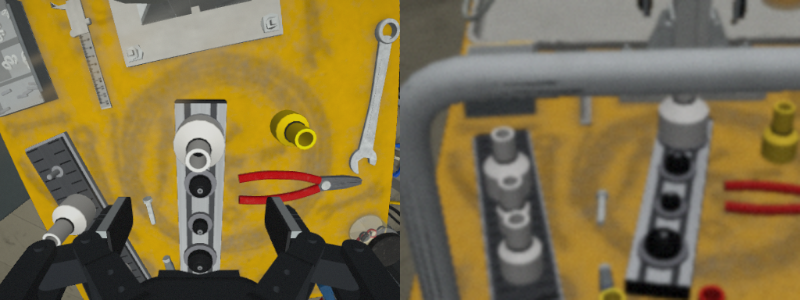

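Bell 58 stands upright on its plug. Next is bell 50.

>>> play_rows(
  deltas=[1,-0.51,0.3,0.05,-3.5,1,-0.53,0.27,0.05,-3.5,1,-0.54,0.24,0.05,-3.5,1,-0.55,0.21,0.05,-3.5,1,-0.57,0.17,0.05,-3.5,1,-0.58,0.14,0.05,-3.5,1,0,0,0,0,1,0,0,0,0],
)

```text
clock: 9.4
eef_pos: [0.4317, -0.0363, 0.1385]
tool_rot: [0.996, 0.09, -0.027, 0.003]
ft_force: [-0.1, -0.0, 0.1]
grip_width: 0.0853
```

```bash
cat >> h.py <<'E'
def st():
    p,y,o=pose();z=Ro.from_quat(o["tool_rot"]).as_matrix()[:,2]
    print("tcp",p,"yaw",round(y,2),"tz",z[:2],"F",o["ft_force"],"w",round(o["grip_width"],4),"t",o["clock"]);return p,y,z
E
python3 - <<'E'
from h import *
p,y,z=st();plan(p,y,[*BE[50],.105],RY,2,1)
E
```

```text
tcp [ 0.4317 -0.0363  0.1385] yaw 10.31 tz [-0.0523 -0.0112] F [-0.0883 -0.0049  0.0751] w 0.0853 t 9.4
1,0.15,0.0,0.28,0.5, 1,0.15,0.0,0.28,0.5,
```

>>> play_rows(
  deltas=[1,0.15,0,0.1,0.5,1,0.15,0,0.1,0.5,1,0,0,0,0,1,0,0,0,0,1,0,0,0,0],
)

```text
clock: 10.02
eef_pos: [0.4523, -0.0322, 0.1232]
tool_rot: [0.996, 0.081, -0.027, 0.003]
ft_force: [0.5, -0.1, -0.8]
grip_width: 0.0857
```

```bash
python3 - <<'E'
from h import *
p,y,z=st();plan(p,y,[*BE[50],.105],RY,2,1)
E
```

```text
tcp [ 0.4523 -0.0322  0.1232] yaw 9.32 tz [-0.053  -0.0111] F [ 0.5327 -0.0983 -0.8029] w 0.0857 t 10.025
1,-0.02,0.01,0.15,-0.0, 1,-0.02,0.01,0.15,-0.0,
```

>>> play_rows(
  deltas=[1,0,0,-0.3,0,1,0,0,-0.3,0,1,0,0,-0.3,0,1,0,0,-0.3,0,1,0,0,0,0],
)

```text
clock: 10.65
eef_pos: [0.4555, -0.0315, 0.1977]
tool_rot: [0.996, 0.081, -0.027, 0.003]
ft_force: [-0.4, 0.6, 0.1]
grip_width: 0.0856
```

```bash
python3 -c "
from h import *
st()"
```

```text
tcp [ 0.4555 -0.0315  0.1977] yaw 9.3 tz [-0.0528 -0.0111] F [-0.3787  0.5736  0.1406] w 0.0856 t 10.65
```

>>> play_rows(
  deltas=[1,0,0,0.6,0,1,0,0,0.6,0,1,0,0,0,0],
)

```text
clock: 11.02
eef_pos: [0.451, -0.0324, 0.1236]
tool_rot: [0.996, 0.081, -0.026, 0.003]
ft_force: [-0.6, -0.5, 1.1]
grip_width: 0.0851
```

```bash
python3 -c "
from h import *
p,y,z=st();plan(p,y,[*BE[50],.105],RY,2,1)"
```

```text
tcp [ 0.451  -0.0324  0.1236] yaw 9.28 tz [-0.052  -0.0112] F [-0.5597 -0.4821  1.1396] w 0.0851 t 11.025
1,-0.01,0.01,0.15,-0.1, 1,-0.01,0.01,0.15,-0.1,
```

>>> play_rows(
  deltas=[1,0,0,0,10,1,0,0,0,10,1,0,0,0,0],
)

```text
clock: 11.4
eef_pos: [0.4519, -0.0325, 0.1257]
tool_rot: [0.995, -0.098, -0.025, 0.008]
ft_force: [0.0, -0.3, 0.2]
grip_width: 0.0853
```

```bash
python3 -c "
from h import *
st()"
```

```text
tcp [ 0.4519 -0.0325  0.1257] yaw -11.26 tz [-0.0504 -0.0113] F [ 0.0339 -0.348   0.2335] w 0.0853 t 11.4
```

>>> play_rows(
  deltas=[1,0,0,0,-10,1,0,0,0,-10,1,0.8,0,0,0,1,0,0,0,0],
)

```text
clock: 11.9
eef_pos: [0.501, -0.0244, 0.1261]
tool_rot: [0.996, 0.089, -0.024, 0.004]
ft_force: [-0.2, 0.2, -0.3]
grip_width: 0.0855
```

```bash
python3 -c "
from h import *
p,y,z=st()"
```

```text
tcp [ 0.501  -0.0244  0.1261] yaw 10.15 tz [-0.0474 -0.0116] F [-0.1982  0.1642 -0.325 ] w 0.0855 t 11.9
```

>>> play_rows(
  deltas=[1,-0.8,0,0,0,1,0,0,0,0],
)

```text
clock: 12.15
eef_pos: [0.4513, -0.0329, 0.1282]
tool_rot: [0.996, 0.091, -0.026, 0.003]
ft_force: [0.3, -1.0, 1.1]
grip_width: 0.0851
```

```bash
python3 -c "
from h import *
p,y,z=st();plan(p,y,[*BE[50],.105],RY,2,1)"
```

```text
tcp [ 0.4513 -0.0329  0.1282] yaw 10.46 tz [-0.0507 -0.0116] F [ 0.2837 -1.0428  1.0841] w 0.0851 t 12.15
1,-0.01,0.0,0.19,0.5, 1,-0.01,0.0,0.19,0.5,
```

>>> play_rows(
  deltas=[1,-0.03,0.01,0.28,0.5,1,0,0,0.28,0.5,1,0,0,0.28,0,1,0,0,0.28,0,1,0,0,0,0],
)

```text
clock: 12.78
eef_pos: [0.4493, -0.0352, 0.064]
tool_rot: [0.996, 0.086, -0.021, 0.004]
ft_force: [0.5, 0.2, 0.8]
grip_width: 0.0855
```

```bash
python3 -c "
from h import *
p,y,z=st()"
```

```text
tcp [ 0.4493 -0.0352  0.064 ] yaw 9.9 tz [-0.0414 -0.0122] F [0.4871 0.2222 0.8013] w 0.0855 t 12.775
```

>>> play_rows(
  deltas=[0,0,0,0,0,0,0,0,0,0,0,0,0,0,0,0,0,0,0,0,0,0,0,0,0],
)

```text
clock: 13.4
eef_pos: [0.4518, -0.0353, 0.0671]
tool_rot: [0.996, 0.087, -0.018, 0.005]
ft_force: [0.3, 1.0, -1.3]
grip_width: 0.0219
```

```bash
python3 -c "
from h import *
p,y,z=st()"
```

```text
tcp [ 0.4518 -0.0353  0.0671] yaw 9.98 tz [-0.0357 -0.0126] F [ 0.2667  1.0203 -1.2851] w 0.0219 t 13.4
```

>>> play_rows(
  deltas=[0,0,0,-0.3,0,0,0,0,-0.4,0,0,0,0,-0.4,0,0,0,0,-0.4,0,0,0,0,0,0],
)

```text
clock: 14.02
eef_pos: [0.4532, -0.034, 0.1574]
tool_rot: [0.996, 0.087, -0.021, 0.004]
ft_force: [0.2, 0.2, -0.9]
grip_width: 0.0219
```

```bash
python3 -c "
from h import *
p,y,z=st();plan(p,y,tgt(PL[50],PY,.155,-2.1),PY,9,0)"
```

```text
tcp [ 0.4532 -0.034   0.1574] yaw 10.0 tz [-0.041  -0.0123] F [ 0.2302  0.1732 -0.9254] w 0.0219 t 14.025
0,0.25,0.26,0.0,2.4, 0,0.26,0.25,0.0,2.4, 0,0.27,0.24,0.0,2.4, 0,0.28,0.23,0.0,2.4, 0,0.29,0.21,0.0,2.4, 0,0.3,0.2,0.0,2.4, 0,0.31,0.19,0.0,2.4, 0,0.31,0.18,0.0,2.4, 0,0.32,0.16,0.0,2.4,
```

>>> play_rows(
  deltas=[0,0.25,0.26,0,2.4,0,0.26,0.25,0,2.4,0,0.27,0.24,0,2.4,0,0.28,0.23,0,2.4,0,0.29,0.21,0,2.4,0,0.3,0.2,0,2.4,0,0.31,0.19,0,2.4,0,0.31,0.18,0,2.4,0,0.32,0.16,0,2.4,0,0,0,0,0,0,0,0,0,0],
)

```text
clock: 15.4
eef_pos: [0.6038, -0.1509, 0.1298]
tool_rot: [0.994, -0.106, -0.035, 0.007]
ft_force: [0.6, -0.6, -1.3]
grip_width: 0.022
```

```bash
python3 -c "
from h import *
p,y,z=st();plan(p,y,tgt(PL[50],PY,.115,-2.1),PY,3,0)"
```

```text
tcp [ 0.6038 -0.1509  0.1298] yaw -12.23 tz [-0.0706 -0.006 ] F [ 0.5526 -0.6207 -1.2981] w 0.022 t 15.4
0,0.03,-0.02,0.08,-0.3, 0,0.03,-0.02,0.08,-0.3, 0,0.03,-0.02,0.08,-0.3,
```

>>> play_rows(
  deltas=[0,0,0,0,0,0,0,0,0,0,0,0,0,0,0,0,0,0,0,0,0,0,0,0,0,0,0,0,0,0],
)

```text
clock: 16.15
eef_pos: [0.6024, -0.1494, 0.1303]
tool_rot: [0.994, -0.105, -0.035, 0.007]
ft_force: [-0.3, 0.3, -0.7]
grip_width: 0.0223
```

```bash
python3 -c "
from h import *
p,y,z=st()"
```

```text
tcp [ 0.6024 -0.1494  0.1303] yaw -12.11 tz [-0.071  -0.0058] F [-0.2577  0.2507 -0.6663] w 0.0223 t 16.15
```

```bash
python3 -c "
from h import *
p,y,z=st();plan(p,y,[.6131,-.1488,.113],PY,3,0)"
```

```text
tcp [ 0.6024 -0.1494  0.1303] yaw -12.11 tz [-0.071  -0.0058] F [-0.2577  0.2507 -0.6663] w 0.0223 t 16.15
0,0.06,-0.02,0.1,-0.2, 0,0.06,-0.02,0.1,-0.2, 0,0.06,-0.02,0.1,-0.2,
```

>>> play_rows(
  deltas=[0,0.06,-0.02,0.1,-0.2,0,0.06,-0.02,0.1,-0.2,0,0.06,-0.02,0.1,-0.2,0,0,0,0,0],
)

```text
clock: 16.65
eef_pos: [0.613, -0.1481, 0.1094]
tool_rot: [0.994, -0.1, -0.036, 0.006]
ft_force: [0.4, 0.6, -1.6]
grip_width: 0.0219
```

```bash
python3 - <<'E'
from h import *
p,y,z=st()
s=vision.camera("side");c=vision.camera("wrist")
x0,y0=215,140
g=s["color"][y0:y0+90,x0:x0+105];a=cv2.resize(g,None,fx=4,fy=4,interpolation=2);b=cv2.resize(c["color"],(480,360))[:,60:440]
cv2.imwrite("pics/s3.png",np.hstack([a,b]))
for q in(.026,.036,.044,.056): print(q,(proj(s,[*PL[50],q])-[x0,y0]+.5)*4)
E
```

```text
tcp [ 0.613  -0.1481  0.1094] yaw -11.47 tz [-0.0719 -0.0055] F [ 0.408   0.5905 -1.5978] w 0.0219 t 16.65
0.026 [225.2587 296.2793]
0.036 [225.7089 281.8261]
0.044 [226.0741 270.1002]
0.056 [226.6304 252.2326]
```

View pics/s3.png

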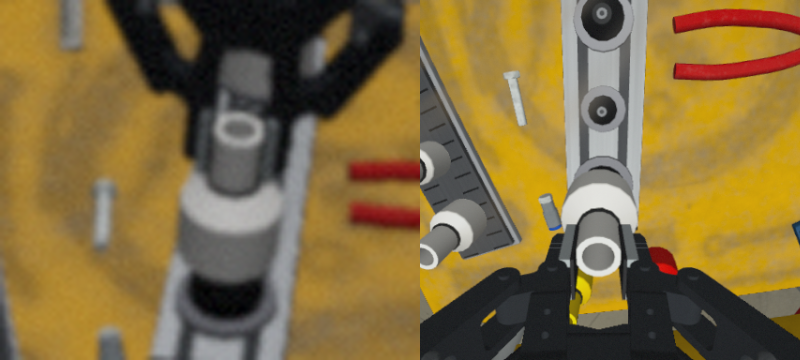

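Bell 50's rim is centred at ≈225, against the flange at ≈226 in the left panel. Descending.

>>> play_rows(
  deltas=[0,0,0,0.1,0,0,0,0,0.1,0,0,0,0,0.1,0,0,0,0,0.06,0],
)

```text
clock: 17.25
eef_pos: [0.6116, -0.1485, 0.0879]
tool_rot: [0.994, -0.1, -0.035, 0.007]
ft_force: [0.0, 1.0, -1.0]
grip_width: 0.0221
```

```bash
python3 -c "
from h import *
p,y,z=st()"
```

```text
tcp [ 0.6116 -0.1485  0.0879] yaw -11.49 tz [-0.07  -0.006] F [ 0.0189  1.0191 -0.9535] w 0.0221 t 17.25
```

>>> play_rows(
  deltas=[0,0.02,0,0.07,0,0,0,0,0.05,0,0,0,0,0.05,0],
)

```text
clock: 17.62
eef_pos: [0.6122, -0.1489, 0.0785]
tool_rot: [0.994, -0.1, -0.034, 0.007]
ft_force: [-6.0, 1.4, 15.9]
grip_width: 0.0219
```

>>> play_rows(
  deltas=[1,0,0,0,0,1,0,0,0,0,1,0,0,0,0,1,0,0,0,0,1,0,0,-0.3,0,1,0,0,-0.4,0,1,0,0,-0.4,0,1,0,0,-0.3,0,1,0,0,0,0],
)

```text
clock: 18.75
eef_pos: [0.6183, -0.1484, 0.164]
tool_rot: [0.994, -0.1, -0.034, 0.007]
ft_force: [-0.2, -0.4, -0.2]
grip_width: 0.0856
```

```bash
python3 -c "
from h import *
p,y,z=st();plan(p,y,[*BE[34],.15],RY,9,1)"
```

```text
tcp [ 0.6183 -0.1484  0.164 ] yaw -11.49 tz [-0.0696 -0.0063] F [-0.2437 -0.4364 -0.2496] w 0.0856 t 18.75
1,-0.31,-0.04,0.03,-2.3, 1,-0.3,-0.05,0.03,-2.3, 1,-0.3,-0.06,0.03,-2.3, 1,-0.3,-0.07,0.03,-2.3, 1,-0.3,-0.09,0.03,-2.3, 1,-0.29,-0.1,0.03,-2.3, 1,-0.29,-0.11,0.03,-2.3, 1,-0.28,-0.12,0.03,-2.3, 1,-0.28,-0.13,0.03,-2.3,
```

```bash
python3 -c "
from h import *
p,y,z=st();plan(p,y,[*BE[34],.15],y,4,1)"
```

```text
tcp [ 0.6183 -0.1484  0.164 ] yaw -11.49 tz [-0.0696 -0.0063] F [-0.2437 -0.4364 -0.2496] w 0.0856 t 18.75
1,-0.69,-0.08,0.06,-0.0, 1,-0.69,-0.08,0.06,-0.0, 1,-0.69,-0.08,0.06,-0.0, 1,-0.69,-0.08,0.06,-0.0,
```

>>> play_rows(
  deltas=[1,-0.69,-0.08,0,0,1,0,0,0,0,1,-0.69,-0.08,0,0,1,0,0,0,0,1,-0.69,-0.08,0,0,1,0,0,0,0,1,-0.69,-0.08,0,0,1,0,0,0,0,1,0,0,0,-10.4,1,0,0,0,-10.4,1,0,0,0,0],
)

```text
clock: 20.12
eef_pos: [0.4659, -0.0983, 0.1673]
tool_rot: [0.996, 0.086, -0.035, 0.0]
ft_force: [0.2, 0.2, -0.5]
grip_width: 0.0855
```

```bash
python3 -c "
from h import *
p,y,z=st();plan(p,y,[*BE[34],.095],RY,4,1)"
```

```text
tcp [ 0.4659 -0.0983  0.1673] yaw 9.83 tz [-0.069  -0.0067] F [ 0.2266  0.1684 -0.4807] w 0.0855 t 20.125
1,-0.02,-0.01,0.3,0.1, 1,-0.02,-0.01,0.3,0.1, 1,-0.02,-0.01,0.3,0.1, 1,-0.02,-0.01,0.3,0.1,
```

>>> play_rows(
  deltas=[1,-0.02,-0.01,0.4,0,1,-0.02,-0.01,0.4,0,1,-0.02,-0.01,0.4,0,1,-0.02,-0.01,0.3,0,1,0,0,0,0],
)

```text
clock: 20.75
eef_pos: [0.4646, -0.1, 0.0766]
tool_rot: [0.997, 0.077, -0.029, 0.002]
ft_force: [0.5, 0.1, 0.1]
grip_width: 0.0852
```

```bash
python3 -c "
from h import *
p,y,z=st();plan(p,y,[*BE[34],.05],RY,2,1)"
```

```text
tcp [ 0.4646 -0.1     0.0766] yaw 8.84 tz [-0.0569 -0.0094] F [0.4582 0.0556 0.0662] w 0.0852 t 20.75
1,-0.03,-0.04,0.22,-0.3, 1,-0.03,-0.04,0.22,-0.3,
```

>>> play_rows(
  deltas=[1,-0.03,-0.04,0.22,-0.3,1,-0.03,-0.04,0.22,-0.3,1,0,0,0,0,0,0,0,0,0,0,0,0,0,0,0,0,0,0,0,0,0,0,0,0,0,0,0,0,0],
)

```text
clock: 21.75
eef_pos: [0.4625, -0.0966, 0.0516]
tool_rot: [0.996, 0.081, -0.025, 0.003]
ft_force: [-0.1, 0.0, 0.0]
grip_width: 0.0223
```

```bash
python3 -c "
from h import *
p,y,z=st();a=np.radians(y);d=np.array(BE[34])-p[:2];print('oy mm',1e3*(d[0]*np.sin(a)-d[1]*np.cos(a)))"
```

```text
tcp [ 0.4625 -0.0966  0.0516] yaw 9.32 tz [-0.0499 -0.0108] F [-0.0679  0.0241  0.0264] w 0.0223 t 21.75
oy mm -0.8774338426159827
```

>>> play_rows(
  deltas=[0,0,0,-0.3,0,0,0,0,0,0,0,0,0,-0.6,0,0,0,0,0,0,0,0,0,-0.7,0,0,0,0,0,0,0,0,0,0,10.4,0,0,0,0,10.4,0,0,0,0,0],
)

```text
clock: 22.88
eef_pos: [0.4615, -0.0946, 0.1399]
tool_rot: [0.994, -0.105, -0.032, 0.007]
ft_force: [-0.4, 0.3, -0.3]
grip_width: 0.0219
```

```bash
python3 -c "
from h import *
p,y,z=st();plan(p,y,tgt(PL[34],PY,.145,-.9),y,4,0)"
```

```text
tcp [ 0.4615 -0.0946  0.1399] yaw -12.05 tz [-0.0649 -0.0079] F [-0.414   0.3485 -0.298 ] w 0.0219 t 22.875
0,0.65,-0.18,-0.02,-0.0, 0,0.65,-0.18,-0.02,-0.0, 0,0.65,-0.18,-0.02,-0.0, 0,0.65,-0.18,-0.02,-0.0,
```

>>> play_rows(
  deltas=[0,0.65,-0.18,-0.02,0,0,0,0,0,0,0,0.65,-0.18,-0.02,0,0,0,0,0,0,0,0.65,-0.18,-0.02,0,0,0,0,0,0,0,0.65,-0.18,-0.02,0,0,0,0,0,0,0,0,0,0,0],
)

```text
clock: 24.0
eef_pos: [0.6078, -0.0829, 0.1204]
tool_rot: [0.994, -0.096, -0.05, 0.007]
ft_force: [-0.4, 0.6, -0.3]
grip_width: 0.0222
```

```bash
python3 -c "
from h import *
p,y,z=st();plan(p,y,tgt(PL[34],PY,.097,-.9)+[.0015,0,0],PY,3,0)"
```

```text
tcp [ 0.6078 -0.0829  0.1204] yaw -11.15 tz [-0.1002 -0.0042] F [-0.3599  0.5873 -0.3422] w 0.0222 t 24.0
0,0.1,-0.01,0.13,0.1, 0,0.1,-0.01,0.13,0.1, 0,0.1,-0.01,0.13,0.1,
```

>>> play_rows(
  deltas=[0,0.1,-0.01,0.08,0.1,0,0.1,-0.01,0.08,0.1,0,0.1,-0.01,0.08,0.1,0,0,0,0,0],
)

```text
clock: 24.5
eef_pos: [0.6233, -0.0854, 0.1045]
tool_rot: [0.994, -0.099, -0.05, 0.007]
ft_force: [-0.3, 0.5, -0.3]
grip_width: 0.0221
```

```bash
python3 - <<'E'
from h import *
p,y,z=st();plan(p,y,tgt(PL[34],PY,.09,-.9)+[.0028,0,0],PY,2,0)
s=vision.camera("side");c=vision.camera("wrist")
x0,y0=215,130
g=s["color"][y0:y0+90,x0:x0+105];a=cv2.resize(g,None,fx=4,fy=4,interpolation=2);b=cv2.resize(c["color"],(480,360))[:,60:440]
cv2.imwrite("pics/s4.png",np.hstack([a,b]))
for q in(.026,.036,.044,.06): print(q,(proj(s,[*PL[34],q])-[x0,y0]+.5)*4)
E
```

```text
tcp [ 0.6233 -0.0854  0.1045] yaw -11.49 tz [-0.1001 -0.0044] F [-0.2662  0.4736 -0.32  ] w 0.0221 t 24.5
0,0.02,-0.01,0.12,-0.0, 0,0.02,-0.01,0.12,-0.0, 
0.026 [240.479  252.0385]
0.036 [241.0161 237.7569]
0.044 [241.4514 226.1794]
0.06 [242.3375 202.608 ]
```

View pics/s4.png

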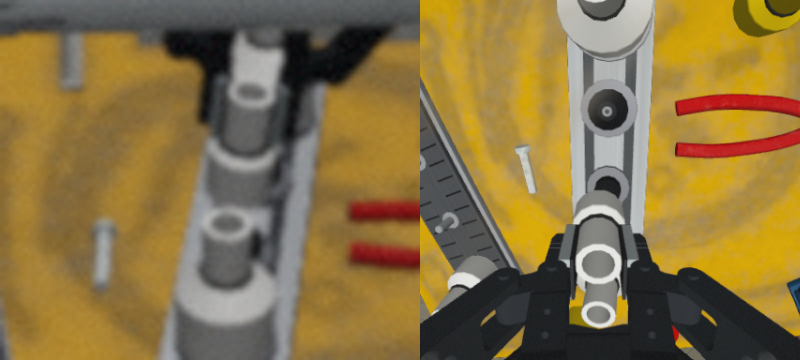

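>>> play_rows(
  deltas=[0,0.02,0,0.12,0,0,0.01,0,0.12,0,0,0.01,0,0.12,0,0,0.01,0,0.1,0],
)

```text
clock: 25.1
eef_pos: [0.6236, -0.0861, 0.076]
tool_rot: [0.994, -0.099, -0.049, 0.007]
ft_force: [0.5, 0.4, -0.4]
grip_width: 0.0222
```

```bash
python3 -c "
from h import *
p,y,z=st()"
```

```text
tcp [ 0.6236 -0.0861  0.076 ] yaw -11.47 tz [-0.0988 -0.0046] F [ 0.4807  0.3975 -0.3532] w 0.0222 t 25.1
```

>>> play_rows(
  deltas=[0,0.02,-0.02,0.08,0,0,0.01,0,0.08,0,0,0,0,0.06,0],
)

```text
clock: 25.48
eef_pos: [0.6248, -0.0851, 0.0627]
tool_rot: [0.994, -0.099, -0.048, 0.007]
ft_force: [-3.9, 1.1, 16.6]
grip_width: 0.0221
```

```bash
python3 -c "
from h import *
p,y,z=st()"
```

```text
tcp [ 0.6248 -0.0851  0.0627] yaw -11.47 tz [-0.0977 -0.0044] F [-3.9316  1.1088 16.6187] w 0.0221 t 25.475
```

>>> play_rows(
  deltas=[1,0,0,0,0,1,0,0,0,0,1,0,0,0,0,1,0,0,0,0,1,-0.03,0,-0.3,0,1,-0.04,0,-0.4,0,1,-0.04,0,-0.4,0,1,-0.04,0,-0.4,0,1,0,0,0,0],
)

```text
clock: 26.6
eef_pos: [0.6257, -0.083, 0.1608]
tool_rot: [0.994, -0.099, -0.046, 0.007]
ft_force: [0.2, 0.5, 0.0]
grip_width: 0.0852
```

```bash
python3 -c "
from h import *
p,y,z=st();plan(p,y,[*BE[42],.15],y,4,1)"
```

```text
tcp [ 0.6257 -0.083   0.1608] yaw -11.47 tz [-0.0937 -0.0051] F [0.2216 0.4994 0.0094] w 0.0852 t 26.6
1,-0.57,0.44,0.05,-0.0, 1,-0.57,0.44,0.05,-0.0, 1,-0.57,0.44,0.05,-0.0, 1,-0.57,0.44,0.05,-0.0,
```

>>> play_rows(
  deltas=[1,-0.57,0.44,0.05,0,1,0,0,0,0,1,-0.57,0.44,0.05,0,1,0,0,0,0,1,-0.57,0.44,0.05,0,1,0,0,0,0,1,-0.57,0.44,0.05,0,1,0,0,0,0,1,0,0,0,-10.4,1,0,0,0,-10.4,1,0,0,0,0],
)

```text
clock: 27.98
eef_pos: [0.477, -0.1586, 0.1602]
tool_rot: [0.995, 0.089, -0.044, -0.002]
ft_force: [0.5, -0.0, 0.3]
grip_width: 0.0855
```

```bash
python3 -c "
from h import *
p,y,z=st();plan(p,y,[*BE[42],.095],RY,4,1)"
```

```text
tcp [ 0.477  -0.1586  0.1602] yaw 10.27 tz [-0.0874 -0.0042] F [ 0.4544 -0.005   0.2743] w 0.0855 t 27.975
1,-0.03,-0.0,0.27,0.2, 1,-0.03,-0.0,0.27,0.2, 1,-0.03,-0.0,0.27,0.2, 1,-0.03,-0.0,0.27,0.2,
```

>>> play_rows(
  deltas=[1,0,0,-0.4,0,1,0,0,-0.4,0,1,0,0,-0.4,0,1,0,0,-0.4,0,1,0,0,0,0,1,0,0,0.4,0,1,0,0,0.4,0,1,0,0,0.4,0,1,0,0,0.4,0,1,0,0,0.4,0,1,0,0,0,0],
)

```text
clock: 29.35
eef_pos: [0.4826, -0.1541, 0.1284]
tool_rot: [0.996, 0.079, -0.043, -0.003]
ft_force: [-0.2, -0.1, 0.4]
grip_width: 0.0853
```

```bash
python3 -c "
from h import *
p,y,z=st();plan(p,y,[*BE[42],.095],RY,2,1)"
```

```text
tcp [ 0.4826 -0.1541  0.1284] yaw 9.09 tz [-0.0865 -0.0017] F [-0.1784 -0.1091  0.4122] w 0.0853 t 29.35
1,-0.11,0.02,0.28,-0.2, 1,-0.11,0.02,0.28,-0.2,
```

>>> play_rows(
  deltas=[1,-0.04,0.04,0.3,-0.2,1,-0.04,0.03,0.3,0,1,0,0,0.2,0,1,0,0,0,0],
)

```text
clock: 29.85
eef_pos: [0.4771, -0.1591, 0.0812]
tool_rot: [0.996, 0.079, -0.041, -0.002]
ft_force: [-0.2, 0.3, -0.0]
grip_width: 0.0856
```

```bash
python3 -c "
from h import *
p,y,z=st();plan(p,y,[*BE[42],.056],RY,2,1)"
```

```text
tcp [ 0.4771 -0.1591  0.0812] yaw 9.15 tz [-0.0826 -0.0025] F [-0.1532  0.3178 -0.0243] w 0.0856 t 29.85
1,-0.05,-0.01,0.21,-0.1, 1,-0.05,-0.01,0.21,-0.1,
```

>>> play_rows(
  deltas=[1,-0.05,0,0.21,0,1,-0.05,0,0.21,0,1,0,0,0,0,0,0,0,0,0,0,0,0,0,0,0,0,0,0,0,0,0,0,0,0,0,0,0,0,0],
)

```text
clock: 30.85
eef_pos: [0.4718, -0.1607, 0.0578]
tool_rot: [0.996, 0.079, -0.038, -0.001]
ft_force: [0.3, -1.5, -1.4]
grip_width: 0.0224
```

```bash
python3 -c "
from h import *
p,y,z=st();a=np.radians(y);d=np.array(BE[42])-p[:2];print('oy mm',1e3*(d[0]*np.sin(a)-d[1]*np.cos(a)))"
```

```text
tcp [ 0.4718 -0.1607  0.0578] yaw 9.14 tz [-0.0759 -0.004 ] F [ 0.333  -1.4645 -1.4317] w 0.0224 t 30.85
oy mm -2.045560150769427
```

>>> play_rows(
  deltas=[0,0,0,-0.3,0,0,0,0,-0.4,0,0,0,0,-0.5,0,0,0,0,-0.5,0,0,0,0,0,0,0,0,0,0,10.4,0,0,0,0,10.4,0,0,0,0,0],
)

```text
clock: 31.85
eef_pos: [0.4749, -0.1592, 0.1562]
tool_rot: [0.993, -0.106, -0.044, 0.005]
ft_force: [-0.7, -0.2, -1.0]
grip_width: 0.0225
```

```bash
python3 -c "
from h import *
p,y,z=st();plan(p,y,tgt(PL[42],PY,.155,-2.0),y,5,0)"
```

```text
tcp [ 0.4749 -0.1592  0.1562] yaw -12.27 tz [-0.0885 -0.0013] F [-0.7331 -0.2468 -0.9949] w 0.0225 t 31.85
0,0.43,-0.56,0.0,-0.0, 0,0.43,-0.56,0.0,-0.0, 0,0.43,-0.56,0.0,-0.0, 0,0.43,-0.56,0.0,-0.0, 0,0.43,-0.56,0.0,-0.0,
```

>>> play_rows(
  deltas=[0,0.43,-0.56,-0.1,0,0,0,0,0,0,0,0.43,-0.56,-0.1,0,0,0,0,0,0,0,0.43,-0.56,-0.1,0,0,0,0,0,0,0,0.43,-0.56,-0.1,0,0,0,0,0,0],
)

```text
clock: 32.85
eef_pos: [0.598, -0.0509, 0.1592]
tool_rot: [0.993, -0.1, -0.054, 0.007]
ft_force: [-0.2, 0.2, -1.4]
grip_width: 0.0223
```

```bash
python3 -c "
from h import *
p,y,z=st();plan(p,y,tgt(PL[42],PY,.13,-2.0)+[.003,0,0],PY,3,0)"
```

```text
tcp [ 0.598  -0.0509  0.1592] yaw -11.59 tz [-0.1094 -0.0023] F [-0.1526  0.1833 -1.3756] w 0.0223 t 32.85
0,0.19,-0.2,0.16,-0.1, 0,0.19,-0.2,0.16,-0.1, 0,0.19,-0.2,0.16,-0.1,
```

>>> play_rows(
  deltas=[0,0.19,-0.2,0.03,0,0,0.19,-0.2,0.03,0,0,0.19,-0.2,0.03,0,0,0,0,0,0],
)

```text
clock: 33.35
eef_pos: [0.6322, -0.028, 0.1469]
tool_rot: [0.993, -0.101, -0.059, 0.009]
ft_force: [-0.2, 0.3, -0.2]
grip_width: 0.0223
```

```bash
python3 -c "
from h import *
p,y,z=st();plan(p,y,tgt(PL[42],PY,.105,-2.0)+[.003,0,0],PY,3,0)"
```

```text
tcp [ 0.6322 -0.028   0.1469] yaw -11.67 tz [-0.1193 -0.005 ] F [-0.2413  0.3278 -0.241 ] w 0.0223 t 33.35
0,0.03,-0.04,0.23,-0.1, 0,0.03,-0.03,0.23,-0.1, 0,0.03,-0.03,0.23,-0.1,
```

>>> play_rows(
  deltas=[0,0.06,-0.04,0.23,-0.1,0,0.06,-0.03,0.23,-0.1,0,0.06,-0.03,0.2,-0.1,0,0,0,0,0],
)

```text
clock: 33.85
eef_pos: [0.6362, -0.0272, 0.1025]
tool_rot: [0.993, -0.099, -0.061, 0.009]
ft_force: [-0.8, 0.8, -0.8]
grip_width: 0.0225
```

```bash
python3 - <<'E'
from h import *
p,y,z=st();plan(p,y,tgt(PL[42],PY,.09,-2)+[.003,0,0],PY,2,0)
s=vision.camera("side");c=vision.camera("wrist")
x0,y0=215,110
g=s["color"][y0:y0+90,x0:x0+105];a=cv2.resize(g,None,fx=4,fy=4,interpolation=2);b=cv2.resize(c["color"],(480,360))[:,60:440]
cv2.imwrite("pics/s5.png",np.hstack([a,b]))
for q in(.026,.036,.044,.06): print(q,(proj(s,[*PL[42],q])-[x0,y0]+.5)*4)
E
```

```text
tcp [ 0.6362 -0.0272  0.1025] yaw -11.47 tz [-0.1237 -0.0056] F [-0.7631  0.7917 -0.7838] w 0.0225 t 33.85
0,0.01,-0.04,0.1,-0.0, 0,0.01,-0.04,0.1,-0.0, 
0.026 [253.7191 256.1684]
0.036 [254.3199 242.1041]
0.044 [254.8065 230.7108]
0.06 [255.7962 207.5369]
```

View pics/s5.png

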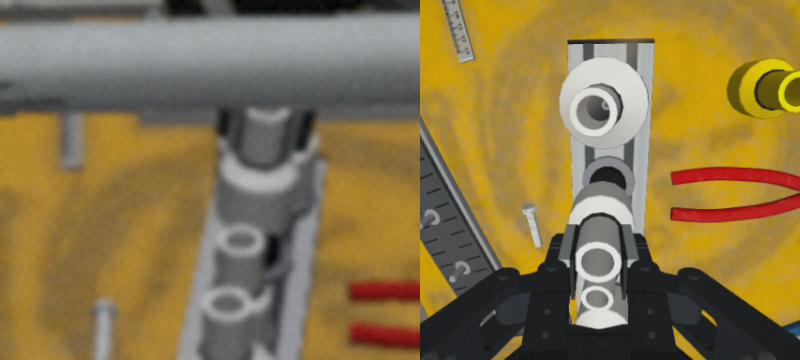

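>>> play_rows(
  deltas=[0,-0.01,-0.07,0,0,0,0,0,0,0,0,0.02,0,0.12,0,0,0.02,0,0.12,0,0,0,0,0,0],
)

```text
clock: 34.58
eef_pos: [0.639, -0.023, 0.09]
tool_rot: [0.993, -0.099, -0.059, 0.009]
ft_force: [-0.4, -0.5, -0.6]
grip_width: 0.0227
```

```bash
python3 - <<'E'
from h import *
p,y,z=st();plan(p,y,[.6367,-.0231,p[2]],PY,1,0)
E
```

```text
tcp [ 0.639 -0.023  0.09 ] yaw -11.43 tz [-0.1181 -0.0059] F [-0.3633 -0.5377 -0.5559] w 0.0227 t 34.575
0,-0.04,0.01,-0.0,-0.0,
```

>>> play_rows(
  deltas=[0,-0.02,0,0.1,0,0,0,0,0.1,0],
)

```text
clock: 34.83
eef_pos: [0.6366, -0.0229, 0.078]
tool_rot: [0.993, -0.099, -0.058, 0.009]
ft_force: [0.8, 0.8, -0.4]
grip_width: 0.0222
```

```bash
python3 - <<'E'
from h import *
p,y,z=st()
E
```

```text
tcp [ 0.6366 -0.0229  0.078 ] yaw -11.43 tz [-0.1171 -0.0058] F [ 0.8028  0.7878 -0.392 ] w 0.0222 t 34.825
```

>>> play_rows(
  deltas=[0,0.01,0,0.07,0,0,0.01,0,0.06,0,0,0,0,0.03,0],
)

```text
clock: 35.2
eef_pos: [0.6371, -0.0228, 0.0692]
tool_rot: [0.993, -0.099, -0.057, 0.008]
ft_force: [-3.9, 0.8, 11.7]
grip_width: 0.0227
```

Contact at 0.0692 against 0.0688 expected. Release, rise, and back off so the cameras are clear.

>>> play_rows(
  deltas=[1,0,0,0,0,1,0,0,0,0,1,0,0,0,0,1,0,0,0,0,1,-0.04,0,-0.3,0,1,-0.05,0,-0.4,0,1,-0.05,0,-0.4,0,1,-0.05,0,-0.4,0,1,-0.03,0,-0.3,0,1,0,0,0,0],
)

```text
clock: 36.45
eef_pos: [0.6374, -0.0198, 0.1877]
tool_rot: [0.994, -0.099, -0.055, 0.009]
ft_force: [0.5, -0.0, 0.1]
grip_width: 0.0853
```

>>> play_rows(
  deltas=[1,-0.7,0,0,0,1,-0.7,0,0,0,1,-0.7,0,0,0,1,-0.7,0,0,0,1,-0.7,-0.3,0,0,1,0,-0.8,0,0,1,0,-0.8,0,0,1,0,0,0,0],
)

```text
clock: 37.45
eef_pos: [0.4456, 0.1358, 0.2034]
tool_rot: [0.993, -0.1, -0.058, 0.009]
ft_force: [-1.3, -0.5, 0.1]
grip_width: 0.0851
```

```bash
python3 - <<'E'
from h import *
st()
t=vision.camera("top");s=vision.camera("side");w=vision.camera("wrist")
a=cv2.resize(t["color"][150:260,160:330],(495,320),interpolation=2)
b=cv2.resize(s["color"][125:240,225:325],(278,320),interpolation=2)
cv2.imwrite("pics/fin.png",np.hstack([a,b]))
import pickle;pickle.dump((t,s),open("fin.pkl","wb"))
H={34:.062,42:.068,50:.074,58:.080}
for k in PL:
    u=proj(t,[*PL[k],.026+H[k]]);v=proj(s,[*PL[k],.026+H[k]])
    print(k,"mouth expected top",(u-[160,150]+.5)*[495/170,320/110],"side",(v-[225,125]+.5)*[278/100,320/115]+[495,0])
E
```

```text
tcp [0.4456 0.1358 0.2034] yaw -11.6 tz [-0.1165 -0.0063] F [-1.257  -0.4874  0.1012] w 0.0851 t 37.45
58 mouth expected top [82.7083 42.9505] side [656.0085   8.3963]
42 mouth expected top [189.3903  75.967 ] side [646.4922  67.1351]
34 mouth expected top [294.4335 105.603 ] side [636.7381 125.1966]
50 mouth expected top [400.915 129.031] side [626.1901 169.5364]
```

View pics/fin.png

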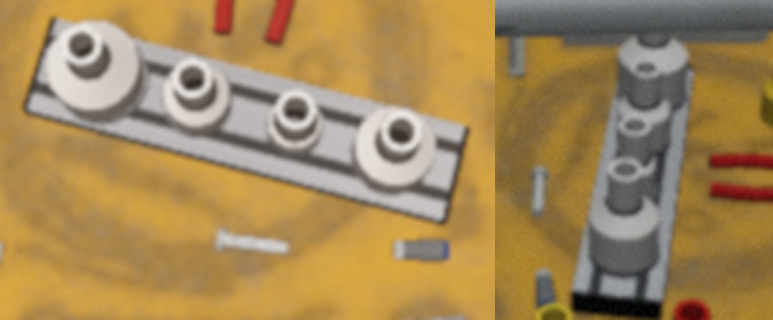

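All four neck mouths lie within about 3 px of where a fully seated bell on its own plug would appear: top (85,44), (192,76), (297,107), (401,131); side also matches for 42, 34 and 50. The arm is clear, so I'm handing in.

```bash
python3 -c "
from h import *
st();ticket.job_done()"
```

```text
tcp [0.4454 0.133  0.2035] yaw -11.86 tz [-0.1172 -0.0068] F [-0.4266  0.157  -0.6528] w 0.0856 t 37.6
the job is handed in; nothing more can be done
```

All four bells are on their own plugs, released and upright, and I handed the job in at 37.6 s. No bell fell over.

- **Seating:** each bell made flange contact within 0.5 mm of the predicted height, with about 12–17 N at the wrist.
- **Position:** in the last top picture every neck mouth was about 1 mm from where a fully seated bell should show. The side view agreed for 42, 34 and 50. It could not check 58, because the push handle hid its neck.
- **At hand-in:** the gripper was open and clear of everything.
- **What disagreed:** the tool built up a tilt of about 0.12 rad over the moves, and the rows drifted a few mm, so I corrected positions between moves. The one attempt to remove the tilt failed. The last pictures show the bells settled upright after release.

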